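# Set up the wire stand for the next brush order

### The job

Set up the brush maker's wire bench for the next order: first lower the copper spool gently onto the empty spindle, all the way down. Then hook the order board onto the rail over the green-painted length and, without lifting it off the rail again, slide it along until its hook sits on the red mark, and leave it hanging still. Do not drop the spool or the board, and leave everything else on the bench where it is.

Things in the scene. Friction and masses are not known exactly. Their poses are not given: they have to be found in the camera images.
- copper_spool: Spool of copper wire, standing upright on the bench: flanges 60 mm in diameter, winding 44 mm, on top a pale wooden hub 36 mm in diameter and 30 mm tall (68 to 98 mm above the bottom) to grip it by; 98 mm tall, with a 19 mm hole right through; mass about 0.25 kg. Origin: centre of its underside; z up along the hole.
- spindle: The empty spindle, fixed: dark round foot 90 mm in diameter and 12 mm high with an upright steel pin 14 mm in diameter whose tapered tip is 115 mm above the bench. Origin: centre of the foot's underside on the bench, on the pin's axis.
- spindle_seat (a point): Where the pin meets the top of the foot, 12 mm above the bench: the spool's underside rests here.
- order_board: Order board: pale wooden board 80 (y) x 12 (x) x 100 mm tall with a blue and black brush emblem; above it a dark steel strap hook 26 mm wide (y), and on top a yellow grip block 24 x 24 mm (165 to 209 mm above the lower edge). About 0.22 kg, standing in the slot block. Origin: middle of the lower edge; z up; the hook is open towards +x.
- hook_seat (a point): Point in the hook that lies on the rail's axis when the board hangs: 154 mm above its lower edge. The strap rises on the -x side (16 to 20 mm from the middle), goes over the rail as a gable and ends in a lip at x = 16 to 20 mm; the rail enters through the 36 mm high opening between lip end (14 mm below this point) and the strap on the board's top edge (50 mm below).
- board_grip (a point): Good grip point inside the yellow block: 190 mm above the board's lower edge, 36 mm above the hook seat point.
- slot_block: Fixed dark wooden block 70 x 120 x 38 mm in which the board stands, 28 mm deep, in a slot 16 mm wide and 86 mm long along its y. Origin: centre of its underside.
- rail: Fixed rail: a steel bar 12 mm in diameter, 500 mm long along its y axis, its axis 200 mm above the bench, between two wooden posts 208 mm tall with feet 130 mm long. Origin: on the bench below the middle of the bar.
- green_length: The green-painted 100 mm of the rail, where boards are hooked on, near one end or the other. Origin: its middle, on the rail's axis; y along the rail.
- red_mark: The red mark, a 44 mm long red band on the rail near the other end. Origin: its middle, on the rail's axis; y along the rail.
- silver_spool: Bystander: like the copper spool but with silvery wire and black flanges and hub, mounted on the second spindle. Origin: centre of its underside.
- other_spindle: The second spindle, like the empty one, fixed; the silver spool is on it. Origin: centre of its foot's underside.
- dust_brush: Bystander: wooden hand brush with black bristles, about 235 x 50 x 70 mm. Origin: under the middle of the bristles.
- brush_blank: Bystander: pale wooden brush blank 45 x 120 x 24 mm lying on the bench in front of or below the rail. Origin: centre of its underside.
- glue_jar: Bystander: amber jar 72 mm in diameter, 95 mm tall. Origin: centre of its underside.
- mallet: Bystander: hammer about 200 mm long lying on the bench behind the rail.
- awl: Bystander: awl lying on the bench.
- turned_knob: Bystander: turned wooden handle, 80 mm foot, 100 mm tall, behind the rail. Origin: centre of its underside.
Mind the look-alikes: they are no part of the job. What is shaped like the copper_spool but blue is not meant. What is shaped like the order_board but purple is not meant.

How it is judged:
On the way, in this order (a step that is already met when the one before it is completed fails the run):
1. the copper spool is fully down on the empty spindle and released (horizontal distance between copper_spool and spindle_seat below 0.005 m and z of copper_spool in the frame of spindle_seat between -0.004 and 0.004 m and angle between copper_spool's own z axis and vertical below 0.08 rad and contact force between the fingers and copper_spool below 0.05 N), for 0.2 s.
2. the order board hangs on the rail by its hook, over the green length (x of hook_seat in the frame of green_length between -0.007 and 0.007 m and z of hook_seat in the frame of green_length between -0.006 and 0.006 m and angle between order_board's own z axis and vertical below 0.15 rad and y of hook_seat in the frame of green_length between -0.05 and 0.05 m), for 0.2 s.
3. the board's hook is on the rail at the red mark (x of hook_seat in the frame of red_mark between -0.007 and 0.007 m and z of hook_seat in the frame of red_mark between -0.006 and 0.006 m and angle between order_board's own z axis and vertical below 0.15 rad and y of hook_seat in the frame of red_mark between -0.012 and 0.012 m), for 0.2 s.
At the end, for the whole second after the job is handed in: Spool fully down on the empty spindle (underside within 4 mm, axis 5 mm, upright 0.08 rad); board hanging by its hook (seat within 7 mm sideways, 6 mm in height of the rail axis), within 12 mm of the red mark's middle along the rail, upright within 0.15 rad; both released and at rest (all of step 1 and all of step 3 and contact force between the fingers and order_board below 0.05 N and contact force between order_board and rail above 0.5 N and linear speed of each of order_board, copper_spool below 0.03 m/s and angular speed of order_board below 0.3 rad/s); the robot touches nothing.
It fails at once if the board is lifted above its hanging height (by more than 12 mm) over the rail anywhere but at the green length (more than 65 mm from its middle) ((y of hook_seat in the frame of green_length above 0.065 m or y of hook_seat in the frame of green_length below -0.065 m) and y of hook_seat in the frame of rail between -0.23 and 0.23 m and x of hook_seat in the frame of rail between -0.03 and 0.03 m and z of hook_seat in the frame of rail between 0.212 and 0.28 m).
It fails at once if the spool or the board is dropped (moving faster than 0.5 m/s while not held) ((contact force between the fingers and copper_spool below 0.05 N and linear speed of copper_spool above 0.5 m/s) or (contact force between the fingers and order_board below 0.05 N and linear speed of order_board above 0.5 m/s)).
It fails at once if a bystander is moved (by more than 20 mm for the silver spool, 30 mm for the others) (distance of silver_spool from where it was at the start of the episode above 0.02 m or distance of any of dust_brush, brush_blank, glue_jar, mallet, awl, turned_knob from where it was at the start of the episode above 0.03 m).
It also fails if it takes over 72 s, if anything falls off the work surface, if the arm or the gripper's body presses on something with over 40 N, if the wrist force passes 120 N, or if a joint passes its speed limit or range.

### The arm

A 6-joint arm with a two-finger parallel gripper is mounted at the origin on the work surface. World frame = base frame: x ahead of the robot, y to its left, z up, the work surface at z = 0. Lengths are in m, angles in rad, forces in N, time in s.
With the tool pointing down it reaches from about 0.3 to 0.775 m from the base axis. Payload 14.6 kg.
Tool frame: the origin (TCP) lies at the very end of the fingers, on their centre line; the grasp point (between the pads) lies 19 mm behind it; z points along the fingers, y is the line along which they close (so a half turn about z gives the same grasp; the last joint's range is limited). The gripper opens to 94 mm and grips with 3 to 60 N. Pads are 16 mm wide; open, the fingers measure 119 mm over their backs; the gripper's body (75 mm by 177 mm) begins 78 mm behind the grasp point.
Start: joints at [-1.229, 0.3, 1.521, -0, 1.321, -0.067], TCP at [0.219, -0.505, 0.205] pointing down, gripper open.
Joint ranges: [-3.03, 3.03], [-0.79, 2.21], [0.23, 2.52], [-1.04, 4.18], [0, 3.07], [-2.55, 2.55]. Speed limits (rad/s): [2.22, 2.22, 2.57, 3.14, 3.14, 3.14].

### API

Orientations are given as [roll, pitch, yaw] about the fixed x, y, z axes, in that order (R = Rz(yaw) Ry(pitch) Rx(roll)).
In Python, from station import ctrl gives the robot as it stands. The module is installed in compiled form; this text tells all that it offers.
- The arm moves only by the tool step_arm, never from a script. Its argument "deltas" is a list of rows, each an object with "dp": the shift along the tool's x, y, z scaled (see below), a list of three; "twist": the turn about the tool's z scaled (see below). In form: [{"dp": [tx, ty, tz], "twist": twist}, ...]. A call has 1 to 12 rows; each row shifts and turns the commanded pose from where the row before left it, along the tool's axes as they then stand; what a row does not reach is not made up. The controller multiplies each number of a shift by 0.04 m and each number of a turn by 4 degrees. A row lasts 1/10 s, in which the tool goes at most 50 mm and 8.59 degrees, less where a joint would pass 70% of its speed; a pose out of reach is approached as far as the arm can. A call with a number of a shift or a turn outside -1 to 1 is refused whole. A call with a gripper value outside its range is refused whole. "gripper" is the opening, from -1 (shut) to 1 (fully open), set as the call begins (left out, the last holds). The fingers move at their own pace and stop on an object; "squeeze" is the grip in N (left out, the last holds). Time passes only in rows, so rows that do not move let the fingers close. It gives the time, the measured TCP pose, the force, the opening and the grip force at its end, in the units of the state.
- ctrl.get_obs(): the state, without advancing time (a new reading comes with each control period).
- ctrl.camera(name): name is "side" or "top"; returns (picture, depth): 384x512x3 uint8, red, green, blue; 384x512 float32, m along the optical axis (not along the pixel's ray), 0 where there is no reading.
- ctrl.get_calibration(name): a dict with "fx", "fy", "cx", "cy" (pixels), "world_to_cam" (4x4, takes a point from world to camera coordinates). Camera axes: x right, y down, z forward; pixel columns grow to the right and rows downward; lengths in m; the calibration is good to about 2 mm. A picture is of the moment at which its call begins. get_calibration takes no time and is no camera call.
- ctrl.hand_in(): hands the job in; it is judged then, once.
Trained networks look in the newest picture that a camera, given by its name, has taken for a name from the list of things; names that differ only in an ending like _2 or _b are one class to them, and where a whole thing is asked for, a point or a joint stands for the part that bears it (a point fixed in the world has none). Each returns a list of dicts, best first, with "conf" (0 to 1); they miss things now and then, are a little off and sometimes report something else, mostly with a low value. They report only what shows in the picture. A call takes as long as a camera call. They do not tell look-alikes from the thing itself.
- ctrl.spot_in(camera, label): "rect" ([left, top, right, bottom] as shares, 0 to 1, of the picture: columns of its width, rows of its height, round what is visible of it).
- ctrl.cut_out(camera, label): "pixels" (384x512 bool, what is visible of it) and "rect" ([left, top, right, bottom] as shares, 0 to 1, of the picture: columns of its width, rows of its height, round what is visible of it).
The state is a dict: "time_s": time; "qpos": joint angles; "joint_vel": joint speeds; "tau": joint torques, N m; "ee_pos": TCP position; "eef_rot": TCP orientation; "force": force on the tool from outside, world axes, zero at the start; "moment": the same for the moment, N m; "grip_width": finger opening in m; "grip_force": force on a finger pad.
Only numpy, scipy, OpenCV 4.12 (cv2) and the standard library are available. Lean on these libraries where they do the work, as an engineer would, in place of code of your own. Each camera call takes 0.05 s, during which the arm holds its last target. There are 200 camera calls.

## Working session

There is one attempt and no reset: what is moved stays moved. The work goes in short steps, Python scripts to look and compute and a tool call to move; the robot and the scene stay as the last step left them, time stands still between calls to the robot, and variables do not carry over. Pictures are saved under pics/ and viewed, at most 10 in all, crops included, and the job is handed in when it is done.

Besides the shell and the picture viewer there is one more tool, called as name(argument=value, ...) on one line, values as JSON. step_arm: Moves the arm, as the interface text tells. Its arguments: {"type":"object","properties":{"deltas":{"type":"array"},"gripper":{"type":"number"},"squeeze":{"type":"number"}},"required":["deltas"]}

```bash
mkdir -p pics; python3 - <<'E'
from station import ctrl
import cv2,numpy as np
ims=[]
for n in ("side","top"):
    im,d=ctrl.camera(n); np.savez(f"{n}.npz",im=im,d=d)
    c=ctrl.get_calibration(n); print(n,c["fx"],c["cx"],c["cy"],np.round(c["world_to_cam"],3).tolist())
    cv2.imwrite(f"pics/{n}.png",cv2.resize(im[:,:,::-1],(800,600)))
print(ctrl.get_obs())
E
```

```text
side 409.5781981730287 249.1676239199668 182.053562714483 [[0.881, -0.474, -0.008, -0.489], [-0.327, -0.595, -0.734, 0.281], [0.343, 0.649, -0.679, 1.452], [0.0, 0.0, 0.0, 1.0]]
top 478.3555693583894 250.7164796196774 189.12172744303467 [[-0.016, -1.0, 0.012, 0.006], [-0.985, 0.013, -0.174, 0.549], [0.174, -0.015, -0.985, 1.536], [0.0, 0.0, 0.0, 1.0]]
{'time_s': 0.1, 'qpos': array([-1.22857527e+00,  3.00379625e-01,  1.52151983e+00, -2.69821275e-05,
        1.32067006e+00, -6.66130866e-02]), 'joint_vel': array([ 9.26835968e-04,  6.62122980e-04, -2.55144082e-03,  4.32619594e-04,
       -7.36843868e-05,  7.29980115e-05]), 'tau': array([ 1.60557080e-03, -5.32649982e+01, -3.53286660e+01,  7.09466077e-02,
        2.35075015e-02, -6.89853550e-05]), 'ee_pos': array([ 0.21855432, -0.504463  ,  0.20496241]), 'eef_rot': array([-3.14061622e+00, -3.89453192e-05,  4.08840820e-01]), 'force': array([ 0.61224626, -0.59485612,  0.42513307]), 'moment': array([ 0.01731022,  0.03431854, -0.03671009]), 'grip_force': 0.0, 'grip_width': 0.09404387366530284}
```

View pics/side.png

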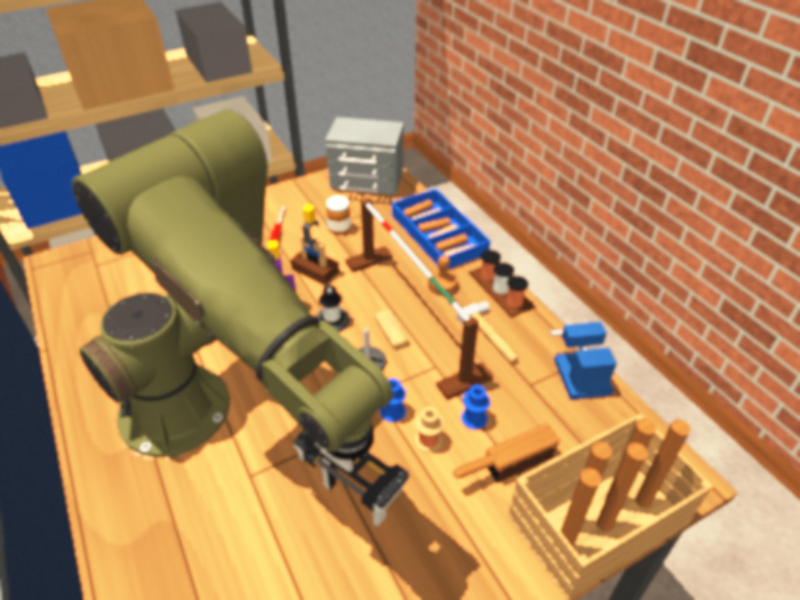

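View pics/top.png

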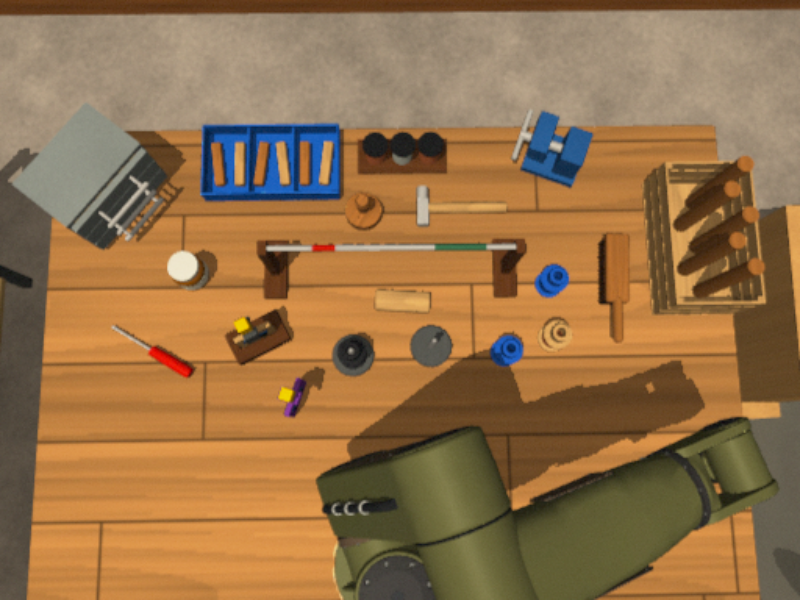

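The top view (800×600) shows the copper spool at (555,334), with the blue look-alikes at (507,349) and (552,281). The empty spindle is at (430,345) and the order board in its slot block at (258,337), with the purple look-alike at (293,397). On the rail, red is at (323,247) and green at (460,246).

```bash
cat > h.py <<'E'
import numpy as np,cv2
from station import ctrl
def cloud(n,d):
    c=ctrl.get_calibration(n);T=np.linalg.inv(np.array(c["world_to_cam"]))
    v,u=np.mgrid[:384,:512]
    P=np.stack([(u-c["cx"])/c["fx"]*d,(v-c["cy"])/c["fy"]*d,d],-1)
    return P@T[:3,:3].T+T[:3,3]
def proj(n,p):
    c=ctrl.get_calibration(n);q=np.array(c["world_to_cam"])@np.append(p,1)
    return c["fx"]*q[0]/q[2]+c["cx"],c["fy"]*q[1]/q[2]+c["cy"]
def px(n,u,v,z):  # pixel -> world at height z
    c=ctrl.get_calibration(n);T=np.linalg.inv(np.array(c["world_to_cam"]))
    r=T[:3,:3]@[(u-c["cx"])/c["fx"],(v-c["cy"])/c["fy"],1];o=T[:3,3]
    return o+r*(z-o[2])/r[2]
def snap(n):
    im,d=ctrl.camera(n);return im,d,cloud(n,d),cv2.cvtColor(im,cv2.COLOR_RGB2HSV)
E
python3 - <<'E'
from h import *
z=np.load("top.npz");im,d=z["im"],z["d"];W=cloud("top",d);H=cv2.cvtColor(im,cv2.COLOR_RGB2HSV)
s=512/800
def win(x,y,r):
    m=np.zeros((384,512),bool);x,y,r=int(x*s),int(y*s),int(r*s);m[y-r:y+r,x-r:x+r]=1;return m
def circ(m):
    v,u=np.where(m);(c,r)=cv2.minEnclosingCircle(np.stack([u,v],1).astype(np.float32));return c,r
for name,(x,y),lo,hi in [("spool",(555,334),.09,.11),("spoolmid",(555,334),.055,.075),("silver",(352,354),.09,.12),("foot",(430,345),.008,.02),("pin",(436,338),.07,.13),("block",(258,337),.03,.046),("yellow",(243,325),.2,.24)]:
    m=win(x,y,34)&(W[...,2]>lo)&(W[...,2]<hi)
    c,r=circ(m);p=W[m]
    print(name,m.sum(),np.round(p.mean(0),4),"min",np.round(p.min(0),4),"max",np.round(p.max(0),4),"px",np.round(c,1),round(r,1),np.round(px("top",*c,p[:,2].mean()),4))
v,u=np.where(win(258,337,45)&(W[...,2]>.03)&(W[...,2]<.046)); P=W[v,u,:2].astype(np.float32)
print("block rect",cv2.minAreaRect(P*1000))
m=win(243,325,20)&(H[...,0]>22)&(H[...,0]<35)&(H[...,1]>170)&(H[...,2]>130)
print("yellow",m.sum(),W[m].mean(0),cv2.minAreaRect(W[m&(W[...,2]>.205)][:,:2].astype(np.float32)*1000))
R=(W[...,2]>.185)&(W[...,2]<.22)&(W[...,0]>.4)
g=win(460,246,40)&(H[...,0]>60)&(H[...,0]<90)&(H[...,1]>90)
r=win(323,247,25)&((H[...,0]<6)|(H[...,0]>174))&(H[...,1]>150)
for n,m in (("g",g),("r",r)):
    v,u=np.where(m)
    print(n,m.sum(),u.min(),u.max(),v.mean(),W[m].mean(0),[np.round(px("top",a,v.mean(),.204),4) for a in (u.min()-.5,u.max()+.5)],px("top",u.mean(),v.mean(),.204))
for i in ("copper_spool","spindle","order_board","slot_block"):
    o=ctrl.cut_out("top",i)
    for a in o[:3]:
        c,rr=circ(a["pixels"]); print(i,round(a["conf"],2),np.round(np.array(a["rect"])*[512,384,512,384],1))
E
```

```text
spool 75 [ 0.4586 -0.3441  0.0963] min [ 0.442  -0.3607  0.09  ] max [ 0.4747 -0.3267  0.103 ] px [358.5 212.5] 5.7 [ 0.4598 -0.3439  0.0963]
spoolmid 165 [ 0.4565 -0.3397  0.067 ] min [ 0.424  -0.3727  0.0585] max [ 0.4887 -0.2695  0.0748] px [349.5 218. ] 17.0 [ 0.4459 -0.3207  0.067 ]
silver 96 [0.4268 0.0845 0.108 ] min [0.4096 0.0687 0.0958] max [0.4442 0.1007 0.1158] px [224.  224.4] 5.7 [0.4269 0.0846 0.108 ]
foot 428 [ 0.4476 -0.0799  0.012 ] min [ 0.3846 -0.1511  0.008 ] max [ 0.5211 -0.0131  0.0197] px [274.5 219. ] 28.6 [ 0.4523 -0.0807  0.012 ]
pin 22 [ 0.4434 -0.0827  0.1039] min [ 0.4381 -0.089   0.0748] max [ 0.4511 -0.0768  0.1168] px [277.  218.5] 2.7 [ 0.4434 -0.0827  0.1039]
block 500 [0.463  0.2808 0.0367] min [0.4126 0.2189 0.0303] max [0.5211 0.3512 0.0456] px [164.  215.5] 20.4 [0.4663 0.2851 0.0367]
yellow 78 [0.4665 0.2834 0.216 ] min [0.4527 0.2687 0.2018] max [0.4816 0.2994 0.2272] px [154.5 208.5] 5.7 [0.4653 0.2831 0.216 ]
block rect ((466.55926513671875, 284.9123840332031), (71.32965087890625, 118.7867431640625), 26.937057495117188)
yellow 55 [0.46413348 0.27984123 0.24303674] ((369.67626953125, 162.70706176757812), (340.5850830078125, 25.27865219116211), 51.42252731323242)
g 84 279 310 157.35714285714286 [ 0.61659317 -0.13548922  0.2046101 ] [array([ 0.6174, -0.085 ,  0.204 ]), array([ 0.6162, -0.1817,  0.204 ])] [ 0.61674025 -0.13554093  0.204     ]
r 45 200 213 158.13333333333333 [0.61779106 0.13283173 0.20386047] [array([0.618 , 0.1531, 0.204 ]), array([0.6175, 0.111 , 0.204 ])] [0.61775658 0.13281509 0.204     ]
copper_spool 0.65 [343.3 171.4 362.8 190.2]
copper_spool 0.54 [310.4 215.1 331.5 236. ]
copper_spool 0.52 [344.2 208.9 364.6 224.5]
spindle 0.78 [262.8 208.1 289.9 233.5]
order_board 0.83 [149.6 202.6 173.9 221.6]
order_board 0.61 [181.9 242.2 192.8 267.7]
slot_block 0.95 [143.  201.1 184.  234.3]
slot_block 0.63 [199.6 155.4 215.  159.8]
```

```bash
python3 - <<'E'
from h import *
z=np.load("top.npz");im,d=z["im"],z["d"];W=cloud("top",d);H=cv2.cvtColor(im,cv2.COLOR_RGB2HSV)
s=np.load("side.npz");si=s["im"];Ws=cloud("side",s["d"])
f=lambda a,u,v,r:cv2.resize(a[v-r:v+r,u-r:u+r,::-1],(300,300),interpolation=cv2.INTER_CUBIC)
cv2.imwrite("pics/c1.png",np.hstack([np.vstack([f(im,165,215,25),f(im,276,220,20)]),np.vstack([f(si,203,155,30),f(im,355,214,20)])]))
# foot: dark grey circle; low saturation
for nm,(u,v),hi in (("foot",(276,221),60),("ofoot",(225,227),60)):
    m=np.zeros((384,512),np.uint8);k=(H[...,1]<90);m[v-20:v+20,u-20:u+20]=k[v-20:v+20,u-20:u+20]
    c,_=cv2.findContours(m,cv2.RETR_EXTERNAL,cv2.CHAIN_APPROX_NONE);c=max(c,key=len)
    e=cv2.fitEllipse(c);print(nm,e,px("top",*e[0],.012))
print("foot@rect",px("top",275.85,220.3,.012))
# hook cloud: points above board top region
p=W[195:228,140:185].reshape(-1,3);p=p[(p[:,2]>.1)&(p[:,2]<.2)];q=Ws[120:180,180:230].reshape(-1,3)
R=lambda t:np.array([[np.cos(t),np.sin(t)],[-np.sin(t),np.cos(t)]])
c=np.array([.4666,.2849])
q=q[(np.abs(q[:,:2]-c)<.06).all(1)&(q[:,2]>.05)]
for nm,a in (("top",p),("side",q)):
    b=np.c_[(a[:,:2]-c)@R(np.radians(26.9)).T,a[:,2]]
    b=b[b[:,2].argsort()];print(nm);print("\n".join(str(np.round(x*1000).astype(int)) for x in b[::max(1,len(b)//30)]))
E
```

```text
foot ((275.5551452636719, 220.9725799560547), (24.810495376586914, 25.068675994873047), 67.70577239990234) [ 0.44557554 -0.08404417  0.012     ]
ofoot ((225.58111572265625, 226.95594787597656), (24.905784606933594, 25.13031768798828), 99.30409240722656) [0.42793806 0.08343077 0.012     ]
foot@rect [ 0.44782328 -0.08508922  0.012     ]
top
[  1 -26 100]
[  1 -37 103]
[  1 -24 105]
[  2  39 106]
[ -4  35 106]
[-15 -13 107]
[ -3  37 108]
[ -4 -18 108]
[  1  32 109]
[  2 -28 109]
[  3 -39 110]
[ -8 -13 111]
[ -4 -12 113]
[ -3  19 114]
[ -1 -32 118]
[-19   4 123]
[-20  12 137]
[-18  10 144]
[-19  -2 153]
[-19 -13 158]
[-18  -4 162]
[-11  -4 164]
[-13   6 165]
[-10  11 166]
[-11  -9 167]
[  4 -13 169]
[-20   8 172]
[ -8 -13 180]
[-11   2 184]
[  2 -12 188]
side
[ -5 -29  50]
[ -6 -36  54]
[  2 -46  59]
[-4  4 62]
[-1  1 67]
[ -5 -36  70]
[-5 13 75]
[-7 -6 79]
[ -3 -41  82]
[-8  3 87]
[ -4 -11  91]
[-2 24 95]
[ -4 -44 101]
[ -5 -19 106]
[ -2  28 110]
[  0 -15 112]
[-15  -2 121]
[-20 -18 132]
[-18  -1 144]
[-16   5 150]
[-15 -17 159]
[-15  -2 163]
[ -5 -15 167]
[  6 -17 171]
[-11 -16 182]
[ -7 -19 191]
[ -8   6 196]
[ -7   1 202]
[ 13 -15 211]
[  4  -8 214]
[-15  -8 216]
```

View pics/c1.png

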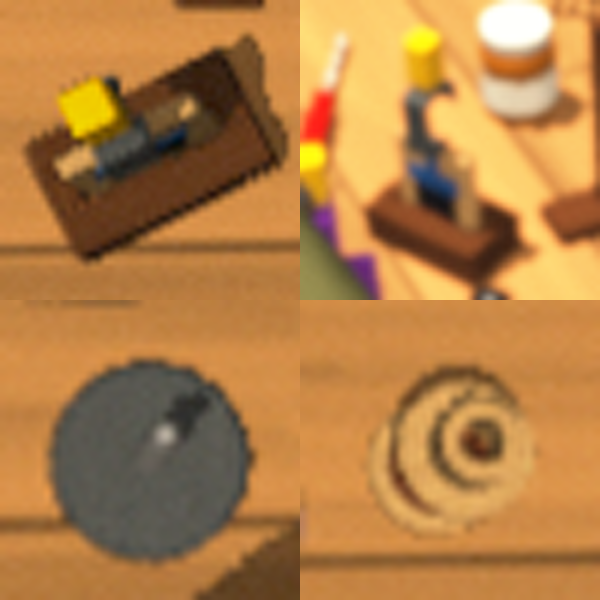

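Upper left shows the hook strap on the robot side, so the board's yaw is about +27° with its opening away from the robot. Lower left is the spindle with its pin tip at about px (278,217.7), and lower right is the spool with its hole at about (359,212.7).

```bash
cat >> h.py <<'E'
def to(x,y,z,yawdeg=None):
    o=ctrl.get_obs();p=o["ee_pos"];a=o["eef_rot"][2];d=np.array([x,y,z])-p
    c,s=np.cos(a),np.sin(a)
    t=np.array([c*d[0]+s*d[1],s*d[0]-c*d[1],-d[2]])/.04
    tw=0 if yawdeg is None else -(((yawdeg-np.degrees(a)+180)%360)-180)/4
    print("t",round(o["time_s"],2),"at",np.round(p,4),"rpy",np.round(o["eef_rot"],3),"units",np.round(t,3),"twist",round(tw,2),"F",np.round(o["force"],2),"w",round(o["grip_width"],4),round(o["grip_force"],2),"q",np.round(o["qpos"],2))
E
python3 - <<'E'
from h import *
print("pin",px("top",277.5,217.2,.115),"hole",px("top",358.5,212.2,.098))
z=np.load("top.npz");W=cloud("top",z["d"]);H=cv2.cvtColor(z["im"],cv2.COLOR_RGB2HSV)
w=H[195:232,335:375].copy();m=(H[...,2]<110);mm=np.zeros_like(m);mm[207:218,353:364]=m[207:218,353:364]
v,u=np.where(mm);print(u.mean(),v.mean(),mm.sum())
for uv in ((324,223),(353,180)): print(px("top",*uv,.098))
to(.459,-.344,.2,-35)
E
```

```text
pin [ 0.44625567 -0.08362333  0.115     ] hole [ 0.46053335 -0.34358217  0.098     ]
357.42857142857144 213.0 14
[ 0.42762256 -0.23194408  0.098     ]
[ 0.56527904 -0.33155703  0.098     ]
t 0.3 at [ 0.2186 -0.5046  0.2053] rpy [-3.141 -0.     0.409] units [ 7.11  -1.295  0.132] twist 14.61 F [-0.7   0.18 -1.08] w 0.0942 0.0 q [-1.23  0.3   1.52  0.    1.32 -0.07]
```

step_arm(deltas=[{"dp":[0.7,-0.13,0],"twist":0},{"dp":[0.8,-0.15,0],"twist":0},{"dp":[0.8,-0.15,0],"twist":0},{"dp":[0.8,-0.15,0],"twist":0},{"dp":[0.8,-0.15,0],"twist":0},{"dp":[0.8,-0.15,0],"twist":0},{"dp":[0.8,-0.15,0],"twist":0},{"dp":[0.8,-0.13,0],"twist":0},{"dp":[0.8,-0.13,0.1],"twist":0},{"dp":[0,0,0],"twist":0.8},{"dp":[0,0,0],"twist":1},{"dp":[0,0,0],"twist":1}], gripper=1)

```text
time_s: 1.5
ee_pos: [0.4589, -0.3442, 0.2012]
eef_rot: [-3.141, 0.0, 0.211]
force: [-0.9, -0.1, -0.4]
grip_width: 0.094
grip_force: 0.0
```

step_arm(deltas=[{"dp":[0,0,0],"twist":1},{"dp":[0,0,0],"twist":1},{"dp":[0,0,0],"twist":1},{"dp":[0,0,0],"twist":1},{"dp":[0,0,0],"twist":1},{"dp":[0,0,0],"twist":1},{"dp":[0,0,0],"twist":1},{"dp":[0,0,0],"twist":1},{"dp":[0,0,0],"twist":1},{"dp":[0,0,0],"twist":1},{"dp":[0,0,0],"twist":1},{"dp":[0,0,0],"twist":0.8}])

```text
time_s: 2.7
ee_pos: [0.4587, -0.3444, 0.2013]
eef_rot: [-3.142, 0.0, -0.613]
force: [-0.4, 0.1, -1.1]
grip_width: 0.0941
grip_force: 0.0
```

```bash
python3 -c "
from h import *
to(.4595,-.3437,.075,-35)"
```

```text
t 2.7 at [ 0.4587 -0.3444  0.2013] rpy [-3.142  0.    -0.613] units [ 0.007 -0.026  3.158] twist -0.03 F [-0.36  0.06 -1.08] w 0.0941 0.0 q [-0.71  0.36  1.46  0.    1.33  1.48]
```

Descend, and close gently.

step_arm(deltas=[{"dp":[0,-0.03,0.5],"twist":0},{"dp":[0,0,0.6],"twist":0},{"dp":[0,0,0.6],"twist":0},{"dp":[0,0,0.6],"twist":0},{"dp":[0,0,0.4],"twist":0},{"dp":[0,0,0.3],"twist":0},{"dp":[0,0,0.16],"twist":0},{"dp":[0,0,0],"twist":0}])

```text
time_s: 3.5
ee_pos: [0.4593, -0.3434, 0.0746]
eef_rot: [-3.142, 0.001, -0.61]
force: [-0.2, 0.1, 0.2]
grip_width: 0.0939
grip_force: 0.0
```

step_arm(deltas=[{"dp":[0,0,0],"twist":0},{"dp":[0,0,0],"twist":0},{"dp":[0,0,0],"twist":0},{"dp":[0,0,0],"twist":0},{"dp":[0,0,0],"twist":0},{"dp":[0,0,0],"twist":0},{"dp":[0,0,0],"twist":0},{"dp":[0,0,0],"twist":0}], gripper=-1, squeeze=15)

```text
time_s: 4.3
ee_pos: [0.4594, -0.3435, 0.0751]
eef_rot: [3.141, -0.0, -0.61]
force: [-1.9, -1.0, -0.4]
grip_width: 0.0365
grip_force: 15.0
```

step_arm(deltas=[{"dp":[0,0,-0.1],"twist":0},{"dp":[0,0,-0.4],"twist":0},{"dp":[0,0,-0.8],"twist":0},{"dp":[0,0,-0.8],"twist":0},{"dp":[0,0,-0.8],"twist":0},{"dp":[0,0,-0.4],"twist":0},{"dp":[0,0,-0.1],"twist":0},{"dp":[0,0,0],"twist":0}], squeeze=25)

```text
time_s: 5.1
ee_pos: [0.4593, -0.3434, 0.2108]
eef_rot: [-3.142, 0.0, -0.611]
force: [-0.3, -0.4, -2.7]
grip_width: 0.0365
grip_force: 25.0
```

step_arm(deltas=[{"dp":[-0.1,-0.13,0],"twist":0},{"dp":[-0.3,-0.4,0],"twist":0},{"dp":[-0.5,-0.6,0],"twist":0},{"dp":[-0.5,-0.6,0],"twist":0},{"dp":[-0.5,-0.7,0],"twist":0},{"dp":[-0.5,-0.7,0],"twist":0},{"dp":[-0.5,-0.6,0],"twist":0},{"dp":[-0.5,-0.6,0],"twist":0},{"dp":[-0.4,-0.5,0],"twist":0},{"dp":[-0.2,-0.3,0],"twist":0},{"dp":[0,0,0],"twist":0},{"dp":[0,0,0],"twist":0}])

```text
time_s: 6.3
ee_pos: [0.4456, -0.0836, 0.2104]
eef_rot: [3.141, 0.001, -0.61]
force: [0.4, -0.4, -3.1]
grip_width: 0.0362
grip_force: 25.0
```

```bash
python3 - <<'E'
from h import *
to(.4457,-.0837,.2)
S=snap("side");T=snap("top");np.savez("g.npz",si=S[0],sd=S[1],ti=T[0],td=T[1])
o=ctrl.get_obs();p=o["ee_pos"]
u,v=map(int,proj("side",p-[0,0,.04]));a,b=map(int,proj("top",p-[0,0,.04]))
f=lambda i,u,v,r:cv2.resize(i[v-r:v+r,u-r:u+r,::-1],(400,400),interpolation=cv2.INTER_CUBIC)
cv2.imwrite("pics/g1.png",np.hstack([f(S[0],u,v,35),f(T[0],a,b,35)]));print(u,v,a,b)
Q=S[2].reshape(-1,3);Q=Q[(np.abs(Q[:,:2]-p[:2])<.05).all(1)]
for lo,hi in((.125,.135),(.135,.15),(.15,.17),(.17,.18),(.18,.2)):
    k=Q[(Q[:,2]>lo)&(Q[:,2]<hi)];print(lo,len(k),np.round(k.mean(0),4) if len(k) else"")
E
```

```text
t 6.3 at [ 0.4456 -0.0836  0.2104] rpy [ 3.141e+00  1.000e-03 -6.100e-01] units [0.004 0.001 0.26 ] twist 0 F [ 0.41 -0.37 -3.08] w 0.0362 25.0 q [-0.27  0.08  1.77 -0.    1.29  1.91]
232 199 278 215
0.125 3 [ 0.4545 -0.1037  0.1326]
0.135 82 [ 0.4425 -0.1023  0.1408]
0.15 52 [ 0.4423 -0.1047  0.16  ]
0.17 24 [ 0.4416 -0.104   0.1754]
0.18 47 [ 0.4432 -0.1036  0.1927]
```

View pics/g1.png

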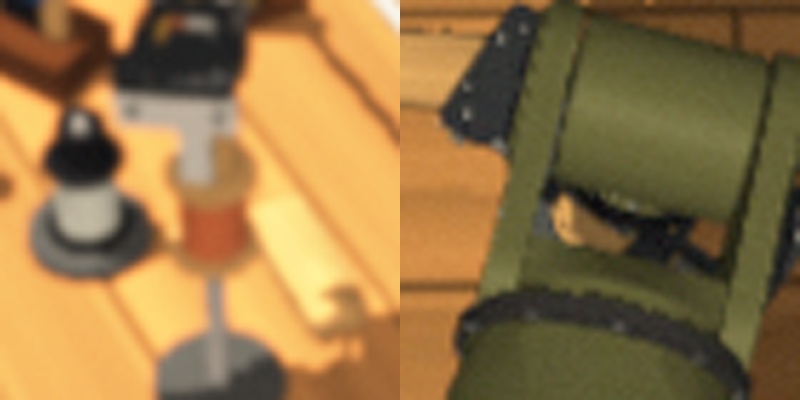

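The side crop shows the spool axis in line with the pin (both at column ~213 of the crop), with the flange just above the tip. I'll lower it slowly.

step_arm(deltas=[{"dp":[0,0,0.2],"twist":0},{"dp":[0,0,0.15],"twist":0},{"dp":[0,0,0.1],"twist":0},{"dp":[0,0,0.1],"twist":0},{"dp":[0,0,0.1],"twist":0},{"dp":[0,0,0.1],"twist":0},{"dp":[0,0,0.1],"twist":0},{"dp":[0,0,0.1],"twist":0},{"dp":[0,0,0.1],"twist":0},{"dp":[0,0,0],"twist":0}])

```text
time_s: 7.4
ee_pos: [0.4457, -0.0835, 0.1685]
eef_rot: [3.141, 0.001, -0.61]
force: [-0.2, -0.0, -2.3]
grip_width: 0.0362
grip_force: 25.0
```

step_arm(deltas=[{"dp":[0,0,0.15],"twist":0},{"dp":[0,0,0.2],"twist":0},{"dp":[0,0,0.2],"twist":0},{"dp":[0,0,0.2],"twist":0},{"dp":[0,0,0.2],"twist":0},{"dp":[0,0,0.2],"twist":0},{"dp":[0,0,0.2],"twist":0},{"dp":[0,0,0.2],"twist":0},{"dp":[0,0,0.15],"twist":0},{"dp":[0,0,0.1],"twist":0},{"dp":[0,0,0],"twist":0}])

```text
time_s: 8.5
ee_pos: [0.4458, -0.0835, 0.0966]
eef_rot: [3.141, 0.001, -0.61]
force: [0.7, -0.5, -2.6]
grip_width: 0.0361
grip_force: 25.0
```

step_arm(deltas=[{"dp":[0,0,0.06],"twist":0},{"dp":[0,0,0.06],"twist":0},{"dp":[0,0,0.06],"twist":0},{"dp":[0,0,0.05],"twist":0},{"dp":[0,0,0],"twist":0},{"dp":[0,0,0],"twist":0}])

```text
time_s: 9.1
ee_pos: [0.4459, -0.0836, 0.0878]
eef_rot: [3.142, 0.0, -0.61]
force: [0.0, -0.5, -4.0]
grip_width: 0.0361
grip_force: 25.0
```

step_arm(deltas=[{"dp":[0,0,0.03],"twist":0},{"dp":[0,0,0.02],"twist":0},{"dp":[0,0,0],"twist":0}])

```text
time_s: 9.4
ee_pos: [0.4464, -0.0838, 0.0869]
eef_rot: [-3.141, -0.002, -0.61]
force: [-3.8, 0.1, 12.1]
grip_width: 0.0362
grip_force: 25.0
```

step_arm(deltas=[{"dp":[0,0,0],"twist":0},{"dp":[0,0,0],"twist":0},{"dp":[0,0,0],"twist":0},{"dp":[0,0,0],"twist":0},{"dp":[0,0,0],"twist":0},{"dp":[0,0,0],"twist":0}], gripper=1)

```text
time_s: 10.0
ee_pos: [0.4459, -0.0836, 0.0858]
eef_rot: [-3.142, 0.0, -0.61]
force: [-0.1, 0.8, -1.0]
grip_width: 0.081
grip_force: 0.0
```

step_arm(deltas=[{"dp":[0,0,-0.2],"twist":0},{"dp":[0,0,-0.6],"twist":0},{"dp":[0,0,-0.9],"twist":0},{"dp":[0,0,-0.9],"twist":0},{"dp":[0,0,-0.9],"twist":0},{"dp":[0,0,-0.8],"twist":-1},{"dp":[0,0,0],"twist":-1},{"dp":[0,0,0],"twist":-1},{"dp":[0,0,0],"twist":-1},{"dp":[0,0,0],"twist":-1},{"dp":[0,0,0],"twist":-1},{"dp":[0,0,0],"twist":-1}])

```text
time_s: 11.2
ee_pos: [0.4458, -0.0836, 0.2585]
eef_rot: [3.142, -0.0, -0.119]
force: [-0.1, -0.3, 0.1]
grip_width: 0.0942
grip_force: 0.0
```

step_arm(deltas=[{"dp":[0,0,0],"twist":-1},{"dp":[0,0,0],"twist":-1},{"dp":[0,0,0],"twist":-1},{"dp":[0,0,0],"twist":-1},{"dp":[0,0,0],"twist":-1},{"dp":[0,0,0],"twist":-1},{"dp":[0,0,0],"twist":-1},{"dp":[0,0,0],"twist":-1},{"dp":[0,0,0],"twist":-0.5},{"dp":[0,0,0],"twist":0}])

```text
time_s: 12.2
ee_pos: [0.4459, -0.0835, 0.2584]
eef_rot: [3.141, -0.0, 0.472]
force: [0.1, -0.1, 0.4]
grip_width: 0.094
grip_force: 0.0
```

```bash
python3 - <<'E'
from h import *
im,d,W,H=snap("top");np.savez("t2.npz",im=im,d=d)
# spool
p=W[...,:];m=(np.hypot(W[...,0]-.446,W[...,1]+.084)<.05)
for lo,hi in((.1,.125),(.07,.09)):
    k=m&(W[...,2]>lo)&(W[...,2]<hi);print("spool",k.sum(),np.round(W[k].mean(0),4) if k.sum() else "")
# yellow block
y=(H[...,0]>20)&(H[...,0]<35)&(H[...,1]>150)&(H[...,2]>120)&(np.hypot(W[...,0]-.466,W[...,1]-.284)<.06)
t=y&(W[...,2]>.208);v,u=np.where(t);print("yel",t.sum(),W[t].mean(0),px("top",u.mean(),v.mean(),.219),cv2.minAreaRect(W[t][:,:2].astype(np.float32)*1000))
k=(np.hypot(W[...,0]-.466,W[...,1]-.285)<.09)&(W[...,2]>.03)&(W[...,2]<.046);print(cv2.minAreaRect(W[k][:,:2].astype(np.float32)*1000))
to(.4657,.2837,.25,26.9)
E
```

```text
spool 5 [ 0.4307 -0.0898  0.1064]
spool 26 [ 0.4339 -0.1042  0.0779]
yel 66 [0.4677394  0.28355484 0.21695474] [0.46744773 0.28316958 0.219     ] ((468.0801086425781, 284.02215576171875), (23.368871688842773, 23.069297790527344), 27.174745559692383)
((466.5095520019531, 285.1622314453125), (70.14442443847656, 118.85335540771484), 27.06594467163086)
t 12.25 at [ 0.4459 -0.0836  0.2583] rpy [ 3.141 -0.     0.471] units [ 4.606 -7.958  0.207] twist 0.02 F [ 0.33  0.19 -0.85] w 0.0941 0.0 q [-0.27  0.04  1.7   0.    1.4   0.83]
```

step_arm(deltas=[{"dp":[0.2,-0.35,0],"twist":0},{"dp":[0.45,-0.8,0],"twist":0},{"dp":[0.45,-0.8,0],"twist":0},{"dp":[0.45,-0.8,0],"twist":0},{"dp":[0.45,-0.8,0],"twist":0},{"dp":[0.45,-0.8,0],"twist":0},{"dp":[0.45,-0.8,0],"twist":0},{"dp":[0.45,-0.8,0],"twist":0},{"dp":[0.45,-0.8,0],"twist":0},{"dp":[0.45,-0.8,0],"twist":0},{"dp":[0.4,-0.4,0],"twist":0},{"dp":[0,0,0],"twist":0}])

```text
time_s: 13.45
ee_pos: [0.467, 0.2862, 0.2575]
eef_rot: [-3.141, 0.001, 0.473]
force: [0.1, -0.5, -0.2]
grip_width: 0.0939
grip_force: 0.0
```

```bash
python3 - <<'E'
from h import *
im,d,W,H=snap("top")
for z,lo,hi,r in ((.110,.1,.125,.05),(.08,.07,.09,.05)):
    k=(np.hypot(W[...,0]-.446,W[...,1]+.084)<r)&(W[...,2]>lo)&(W[...,2]<hi);v,u=np.where(k);(c,rr)=cv2.minEnclosingCircle(np.stack([u,v],1).astype(np.float32))
    print("spool",k.sum(),W[k].mean(0),W[k].min(0),W[k].max(0),rr,px("top",*c,z))
to(.4672,.284,.181,27)
E
```

```text
spool 93 [ 0.44517096 -0.08455971  0.10807883] [ 0.42866873 -0.10175704  0.10153396] [ 0.46354997 -0.06711526  0.11853897] 5.655272483825684 [ 0.44548616 -0.08420436  0.11      ]
spool 162 [ 0.44482011 -0.08348397  0.07866386] [ 0.41839244 -0.11397611  0.07028334] [ 0.47442901 -0.05541499  0.08745246] 9.21295166015625 [ 0.44557939 -0.08455689  0.08      ]
t 13.5 at [0.4669 0.2849 0.2575] rpy [3.142e+00 1.000e-03 4.720e-01] units [-0.005  0.023  1.913] twist 0.01 F [ 0.68  0.54 -0.34] w 0.0941 0.0 q [ 0.48  0.26  1.45 -0.    1.43  1.58]
```

step_arm(deltas=[{"dp":[0,0.02,0.3],"twist":0},{"dp":[0,0,0.4],"twist":0},{"dp":[0,0,0.4],"twist":0},{"dp":[0,0,0.4],"twist":0},{"dp":[0,0,0.3],"twist":0},{"dp":[0,0,0.1],"twist":0},{"dp":[0,0,0],"twist":0}])

```text
time_s: 14.2
ee_pos: [0.4675, 0.283, 0.1816]
eef_rot: [-3.142, 0.001, 0.471]
force: [0.3, 0.3, 0.8]
grip_width: 0.0941
grip_force: 0.0
```

step_arm(deltas=[{"dp":[0,0,0],"twist":0},{"dp":[0,0,0],"twist":0},{"dp":[0,0,0],"twist":0},{"dp":[0,0,0],"twist":0},{"dp":[0,0,0],"twist":0},{"dp":[0,0,0],"twist":0},{"dp":[0,0,0],"twist":0},{"dp":[0,0,0],"twist":0},{"dp":[0,0,0],"twist":0},{"dp":[0,0,0],"twist":0}], gripper=-1, squeeze=25)

```text
time_s: 15.2
ee_pos: [0.4675, 0.2834, 0.1817]
eef_rot: [-3.142, 0.0, 0.472]
force: [-0.5, -1.0, 0.0]
grip_width: 0.024
grip_force: 25.0
```

step_arm(deltas=[{"dp":[0,0,-0.1],"twist":0},{"dp":[0,0,-0.3],"twist":0},{"dp":[0,0,-0.4],"twist":0},{"dp":[0,0,-0.4],"twist":0},{"dp":[0,0,-0.3],"twist":0},{"dp":[0,0,-0.2],"twist":0},{"dp":[0.2,0.1,0],"twist":0},{"dp":[0.4,0.2,0],"twist":0},{"dp":[0.4,0.2,0],"twist":0},{"dp":[0.4,0.2,0],"twist":0},{"dp":[0.33,0.18,0],"twist":0},{"dp":[0,0,0],"twist":0}])

```text
time_s: 16.4
ee_pos: [0.5464, 0.283, 0.2482]
eef_rot: [3.142, 0.002, 0.471]
force: [-0.2, 0.3, -2.0]
grip_width: 0.0238
grip_force: 25.0
```

step_arm(deltas=[{"dp":[0,0,0],"twist":0.4},{"dp":[0,0,0],"twist":0.9},{"dp":[0,0,0],"twist":0.9},{"dp":[0,0,0],"twist":0.9},{"dp":[0,0,0],"twist":0.9},{"dp":[0,0,0],"twist":0.9},{"dp":[0,0,0],"twist":0.9},{"dp":[0,0,0],"twist":0.9},{"dp":[0,0,0],"twist":0.1},{"dp":[0,0,0],"twist":0}])

```text
time_s: 17.4
ee_pos: [0.5448, 0.2837, 0.2499]
eef_rot: [3.142, 0.0, -0.002]
force: [0.2, 0.5, -2.4]
grip_width: 0.0238
grip_force: 25.0
```

```bash
python3 - <<'E'
from h import *
to(.545,-.125,.25,-.2)
im,d,W,H=snap("top")
v,u=np.where((W[...,2]>.19)&(W[...,2]<.215)&(abs(W[...,0]-.617)<.02)&(W[...,1]>-.19)&(W[...,1]<.17))
P=W[v,u];ys=P[:,1];print(len(P),np.polyfit(ys,P[:,0],1),P[:,2].max())
E
```

```text
t 17.4 at [0.5448 0.2837 0.2499] rpy [ 3.142e+00  0.000e+00 -2.000e-03] units [ 2.7000e-02  1.0216e+01 -3.0000e-03] twist 0.02 F [ 0.16  0.47 -2.45] w 0.0238 25.0 q [0.42 0.42 1.26 0.   1.46 1.99]
508 [0.0059186  0.61553187] 0.21331866778208664
```

step_arm(deltas=[{"dp":[0,0.3,0],"twist":0},{"dp":[0,0.8,0],"twist":0},{"dp":[0,1,0],"twist":0},{"dp":[0,1,0],"twist":0},{"dp":[0,1,0],"twist":0},{"dp":[0,1,0],"twist":0},{"dp":[0,1,0],"twist":0},{"dp":[0,1,0],"twist":0},{"dp":[0,1,0],"twist":0},{"dp":[0,1,0],"twist":0},{"dp":[0,0.8,0],"twist":0},{"dp":[0,0.3,0],"twist":0}])

```text
time_s: 18.65
ee_pos: [0.5431, -0.1275, 0.2498]
eef_rot: [3.141, 0.0, -0.005]
force: [0.7, -0.4, -2.1]
grip_width: 0.0239
grip_force: 25.0
```

step_arm(deltas=[{"dp":[0,0,0],"twist":0},{"dp":[0,0,0],"twist":0}])

```text
time_s: 18.85
ee_pos: [0.5438, -0.1238, 0.2499]
eef_rot: [-3.141, -0.0, -0.003]
force: [0.2, 0.1, -2.4]
grip_width: 0.0241
grip_force: 25.0
```

```bash
python3 - <<'E'
from h import *
to(.617,-.125,.25,-.2)
im,d,W,H=snap("side");p=ctrl.get_obs()["ee_pos"]
u,v=map(int,proj("side",p-[0,0,.05]));r=40
cv2.imwrite("pics/b1.png",cv2.resize(im[v-r:v+r,u-r:u+r,::-1],(500,500),interpolation=cv2.INTER_CUBIC))
g=lambda q:np.round((np.array(proj("side",q))-[u-r,v-r])*500/80)
print("seat pred",g(p+[-.001,0,-.0177]),"board bottom",g(p+[0,0,-.172]),"lip",g(p+[.018,0,-.0317]))
Q=W.reshape(-1,3);Q=Q[(abs(Q[:,0]-p[0])<.06)&(abs(Q[:,1]-p[1])<.06)]
for lo,hi in((.07,.09),(.09,.11),(.11,.13),(.13,.15),(.15,.17),(.18,.19),(.19,.205),(.205,.215),(.215,.225),(.225,.24)):
    k=Q[(Q[:,2]>lo)&(Q[:,2]<hi)]
    if len(k):print(lo,len(k),np.round(np.median(k,0),3),np.round(k.min(0),3),np.round(k.max(0),3))
E
```

```text
t 18.85 at [ 0.5438 -0.1238  0.2499] rpy [-3.141e+00 -0.000e+00 -3.000e-03] units [ 1.831  0.026 -0.003] twist 0.01 F [ 0.16  0.1  -2.41] w 0.0241 25.0 q [-0.29  0.29  1.43  0.    1.42  1.28]
seat pred [253. 212.] board bottom [251. 403.] lip [283. 219.]
0.07 25 [ 0.541 -0.142  0.085] [ 0.539 -0.17   0.077] [ 0.551 -0.096  0.09 ]
0.09 52 [ 0.541 -0.142  0.101] [ 0.539 -0.17   0.09 ] [ 0.552 -0.093  0.11 ]
0.11 46 [ 0.541 -0.142  0.119] [ 0.538 -0.17   0.111] [ 0.552 -0.095  0.129]
0.13 50 [ 0.541 -0.139  0.138] [ 0.538 -0.169  0.13 ] [ 0.551 -0.098  0.149]
0.15 35 [ 0.541 -0.152  0.16 ] [ 0.538 -0.17   0.151] [ 0.551 -0.101  0.17 ]
0.18 29 [ 0.542 -0.132  0.182] [ 0.525 -0.165  0.18 ] [ 0.552 -0.116  0.19 ]
0.19 11 [ 0.527 -0.128  0.197] [ 0.526 -0.141  0.191] [ 0.529 -0.118  0.204]
0.205 8 [ 0.527 -0.135  0.21 ] [ 0.526 -0.143  0.207] [ 0.528 -0.12   0.215]
0.215 13 [ 0.528 -0.136  0.22 ] [ 0.525 -0.141  0.215] [ 0.564 -0.119  0.224]
0.225 47 [ 0.536 -0.132  0.233] [ 0.525 -0.145  0.226] [ 0.566 -0.114  0.239]
```

View pics/b1.png

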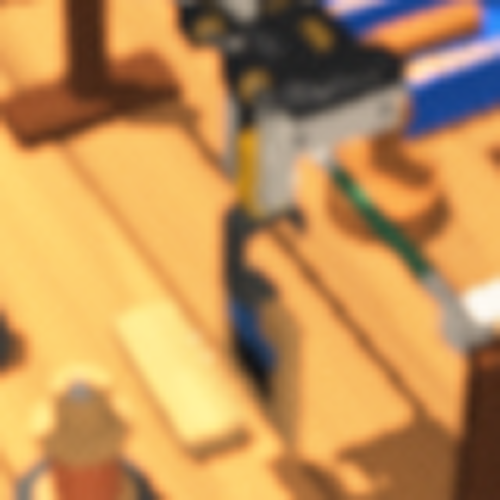

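The board is held upright beside the green length, with the rail level with the hook opening. Move in, then lower.

step_arm(deltas=[{"dp":[0.15,0,0],"twist":0},{"dp":[0.3,0,0],"twist":0},{"dp":[0.3,0,0],"twist":0},{"dp":[0.3,0,0],"twist":0},{"dp":[0.3,0,0],"twist":0},{"dp":[0.25,0,0],"twist":0},{"dp":[0.15,0,0],"twist":0},{"dp":[0.03,0,0],"twist":0},{"dp":[0,0,0],"twist":0}])

```text
time_s: 19.8
ee_pos: [0.6151, -0.1242, 0.2497]
eef_rot: [-3.141, 0.0, -0.003]
force: [0.1, 0.4, -2.2]
grip_width: 0.0238
grip_force: 25.0
```

step_arm(deltas=[{"dp":[0,0,0.1],"twist":0},{"dp":[0,0,0.15],"twist":0},{"dp":[0,0,0.15],"twist":0},{"dp":[0,0,0.1],"twist":0},{"dp":[0,0,0.1],"twist":0},{"dp":[0,0,0.05],"twist":0},{"dp":[0,0,0],"twist":0}])

```text
time_s: 20.5
ee_pos: [0.615, -0.1247, 0.2236]
eef_rot: [-3.141, 0.0, -0.003]
force: [1.1, -0.3, -1.7]
grip_width: 0.024
grip_force: 25.0
```

step_arm(deltas=[{"dp":[0,0,0.05],"twist":0},{"dp":[0,0,0.04],"twist":0},{"dp":[0,0,0.04],"twist":0},{"dp":[0,0,0],"twist":0},{"dp":[0,0,0],"twist":0}])

```text
time_s: 21.0
ee_pos: [0.6151, -0.1247, 0.2187]
eef_rot: [3.142, -0.0, -0.003]
force: [0.1, 0.1, -2.9]
grip_width: 0.0239
grip_force: 25.0
```

step_arm(deltas=[{"dp":[0,0,0.03],"twist":0},{"dp":[0,0,0.02],"twist":0},{"dp":[0,0,0],"twist":0},{"dp":[0,0,0],"twist":0}])

```text
time_s: 21.4
ee_pos: [0.6156, -0.1247, 0.2179]
eef_rot: [3.141, -0.002, -0.003]
force: [-0.4, 0.3, 5.5]
grip_width: 0.0241
grip_force: 25.0
```

Seated with light load on the rail. Ease the load a bit and slide toward red.

step_arm(deltas=[{"dp":[0,0,-0.012],"twist":0},{"dp":[0,-0.05,0],"twist":0},{"dp":[0,-0.1,0],"twist":0},{"dp":[0,-0.15,0],"twist":0},{"dp":[0,-0.2,0],"twist":0},{"dp":[0,-0.25,0],"twist":0},{"dp":[0,-0.25,0],"twist":0},{"dp":[0,-0.25,0],"twist":0},{"dp":[0,-0.25,0],"twist":0},{"dp":[0,-0.25,0],"twist":0},{"dp":[0,-0.25,0],"twist":0},{"dp":[0,-0.25,0],"twist":0}])

```text
time_s: 22.6
ee_pos: [0.6159, -0.0349, 0.2179]
eef_rot: [3.14, -0.002, -0.004]
force: [3.7, -4.6, 4.3]
grip_width: 0.0239
grip_force: 25.0
```

step_arm(deltas=[{"dp":[0,-0.25,0],"twist":0},{"dp":[0,-0.25,0],"twist":0},{"dp":[0,-0.25,0],"twist":0},{"dp":[0,-0.25,0],"twist":0},{"dp":[0,-0.25,0],"twist":0},{"dp":[0,-0.25,0],"twist":0},{"dp":[0,-0.25,0],"twist":0},{"dp":[0,-0.25,0],"twist":0},{"dp":[0,-0.25,0],"twist":0},{"dp":[0,-0.25,0],"twist":0},{"dp":[0,-0.25,0],"twist":0},{"dp":[0,-0.25,0],"twist":0}])

```text
time_s: 23.8
ee_pos: [0.6164, 0.085, 0.218]
eef_rot: [3.14, -0.003, -0.004]
force: [4.5, -5.6, 5.7]
grip_width: 0.0242
grip_force: 25.0
```

```bash
python3 - <<'E'
from h import *
to(.6156,.132,.218,-.2)
E
```

```text
t 23.8 at [0.6164 0.085  0.218 ] rpy [ 3.14e+00 -3.00e-03 -4.00e-03] units [-2.500e-02 -1.176e+00 -1.000e-03] twist -0.0 F [ 4.48 -5.62  5.73] w 0.0242 25.0 q [ 0.08  0.45  1.28 -0.    1.4   1.65]
```

step_arm(deltas=[{"dp":[0.02,-0.2,0],"twist":0},{"dp":[0.01,-0.2,0],"twist":0},{"dp":[0,-0.2,0],"twist":0},{"dp":[0,-0.15,0],"twist":0},{"dp":[0,-0.1,0],"twist":0},{"dp":[0,-0.05,0],"twist":0},{"dp":[0,0,0],"twist":0},{"dp":[0,0,0],"twist":0}])

```text
time_s: 24.6
ee_pos: [0.6173, 0.1213, 0.2176]
eef_rot: [3.141, -0.001, -0.003]
force: [2.0, -1.8, 6.0]
grip_width: 0.0242
grip_force: 25.0
```

```bash
python3 - <<'E'
from h import *
to(.6156,.132,.218,-.2)
im,d,W,H=snap("side");p=ctrl.get_obs()["ee_pos"]
u,v=map(int,proj("side",p-[0,0,.04]));r=35
cv2.imwrite("pics/b2.png",cv2.resize(im[v-r:v+r,u-r:u+r,::-1],(560,560),interpolation=cv2.INTER_CUBIC))
g=lambda q:np.round((np.array(proj("side",q))-[u-r,v-r])*560/70)
print("red ends",g([.6178,.155,.2]),g([.6178,.111,.2]))
for y in(.1,.12,.14,.16): print(y,g([.6178,y,.2]))
z=np.load("side.npz")
h=cv2.cvtColor(z["im"],cv2.COLOR_RGB2HSV);Ws=cloud("side",z["d"])
m=((h[...,0]<6)|(h[...,0]>174))&(h[...,1]>150)&(abs(Ws[...,0]-.617)<.03)&(abs(Ws[...,2]-.2)<.03)&(abs(Ws[...,1]-.13)<.05)
print("red side",m.sum(),W.shape,Ws[m].mean(0),Ws[m].min(0),Ws[m].max(0))
Q=W.reshape(-1,3);Q=Q[(abs(Q[:,0]-p[0])<.03)&(abs(Q[:,1]-p[1])<.06)]
for lo,hi in((.06,.09),(.09,.12),(.12,.14),(.155,.18),(.18,.2)):
    k=Q[(Q[:,2]>lo)&(Q[:,2]<hi)]
    if len(k):print(lo,len(k),np.round(np.median(k,0),3),np.round(k.min(0),3),np.round(k.max(0),3))
E
```

```text
t 24.6 at [0.6173 0.1213 0.2176] rpy [ 3.141e+00 -1.000e-03 -3.000e-03] units [-0.044 -0.268 -0.01 ] twist 0.0 F [ 1.99 -1.75  5.97] w 0.0242 25.0 q [ 0.14  0.47  1.26 -0.    1.41  1.71]
red ends [249. 214.] [291. 262.]
0.1 [302. 274.]
0.12 [282. 252.]
0.14 [263. 230.]
0.16 [245. 209.]
red side 14 (384, 512, 3) [0.61858352 0.13113267 0.20351678] [0.61555533 0.11075636 0.19690433] [0.62366783 0.14980944 0.20824701]
0.06 60 [0.616 0.102 0.077] [0.612 0.072 0.061] [0.626 0.157 0.09 ]
0.09 62 [0.615 0.102 0.105] [0.612 0.074 0.09 ] [0.627 0.161 0.12 ]
0.12 34 [0.615 0.089 0.131] [0.612 0.071 0.12 ] [0.627 0.128 0.139]
0.155 20 [0.601 0.112 0.167] [0.599 0.099 0.156] [0.606 0.125 0.179]
0.18 44 [0.614 0.109 0.196] [0.599 0.068 0.18 ] [0.642 0.177 0.2  ]
```

View pics/b2.png

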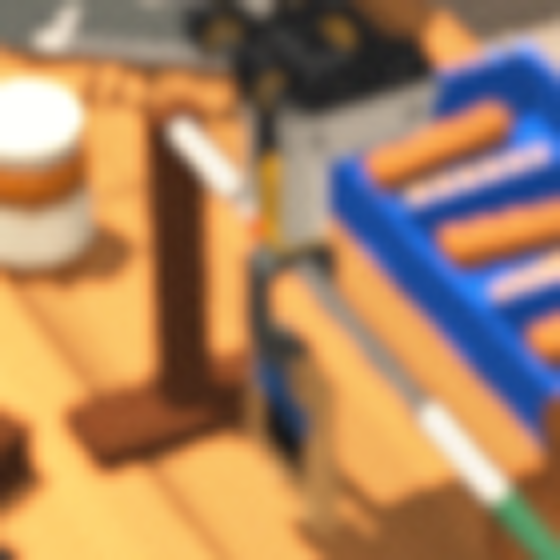

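step_arm(deltas=[{"dp":[0,-0.1,0],"twist":0},{"dp":[0,-0.12,0],"twist":0},{"dp":[0,-0.1,0],"twist":0},{"dp":[0,-0.05,-0.01],"twist":0},{"dp":[0,0,-0.01],"twist":0},{"dp":[0,0,0],"twist":0},{"dp":[0,0,0],"twist":0}])

```text
time_s: 25.35
ee_pos: [0.6172, 0.1363, 0.2178]
eef_rot: [-3.141, -0.0, -0.003]
force: [4.3, 0.8, -0.5]
grip_width: 0.024
grip_force: 25.0
```

```bash
python3 - <<'E'
from h import *
to(.6156,.136,.218,-.2)
im,d,W,H=snap("side");p=ctrl.get_obs()["ee_pos"]
for z in (.165,.1,.08):
  for yc in (p[1]-.008,p[1]):
    x,hw=(-.018,.013) if z>.15 else (-.005,.04)
    print(z,round(yc,3),[np.round(proj("side",[p[0]+x,yc+s*hw,z]),1) for s in(1,-1)])
  a=proj("side",[p[0]+x,p[1]-.004,z]);v=int(round(a[1]));u=int(a[0]);print(v,u-12,im[v,u-12:u+13].tolist())
E
```

```text
t 25.35 at [0.6172 0.1363 0.2178] rpy [-3.141e+00 -0.000e+00 -3.000e-03] units [-0.039  0.008 -0.006] twist 0.01 F [ 4.3   0.76 -0.5 ] w 0.024 25.0 q [0.16 0.48 1.25 0.   1.42 1.73]
0.165 0.128 [array([241.8, 152. ]), array([244.8, 155.6])]
0.165 0.136 [array([240.8, 150.9]), array([243.9, 154.4])]
153 230 [[251, 192, 102], [239, 161, 83], [170, 103, 53], [99, 57, 32], [76, 42, 24], [71, 40, 23], [71, 39, 20], [84, 46, 26], [134, 78, 38], [210, 135, 68], [240, 167, 87], [224, 149, 83], [145, 100, 67], [80, 69, 60], [95, 81, 65], [144, 115, 85], [180, 137, 98], [203, 147, 100], [234, 165, 97], [248, 184, 98], [251, 194, 104], [248, 188, 107], [235, 172, 111], [200, 155, 119], [173, 147, 127]]
0.1 0.128 [array([241.8, 159.7]), array([251. , 170.8])]
0.1 0.136 [array([241. , 158.6]), array([250.1, 169.7])]
165 233 [[121, 62, 33], [102, 55, 30], [89, 47, 26], [87, 48, 26], [87, 48, 26], [83, 46, 26], [79, 44, 23], [76, 42, 25], [91, 57, 31], [124, 83, 48], [129, 90, 54], [87, 63, 40], [39, 34, 32], [25, 32, 44], [33, 44, 64], [69, 68, 84], [123, 97, 87], [166, 121, 80], [177, 126, 72], [192, 133, 73], [226, 154, 82], [241, 174, 91], [244, 179, 93], [245, 180, 94], [246, 185, 98]]
0.08 0.128 [array([241.9, 163.4]), array([251. , 174.5])]
0.08 0.136 [array([241.1, 162.3]), array([250.1, 173.4])]
168 233 [[138, 74, 38], [132, 70, 38], [121, 65, 35], [113, 62, 32], [105, 56, 30], [99, 55, 28], [101, 57, 30], [113, 67, 35], [130, 80, 43], [150, 100, 55], [164, 115, 65], [152, 107, 63], [105, 74, 44], [56, 42, 30], [37, 32, 28], [76, 58, 43], [136, 98, 63], [171, 122, 71], [177, 127, 73], [176, 124, 69], [190, 128, 69], [224, 147, 76], [240, 171, 89], [244, 178, 94], [244, 177, 94]]
```

step_arm(deltas=[{"dp":[0.02,0,0.005],"twist":0},{"dp":[0.01,0,0],"twist":0},{"dp":[0,0,0],"twist":0},{"dp":[0,0,0],"twist":0}], squeeze=10)

```text
time_s: 25.8
ee_pos: [0.6177, 0.1363, 0.2176]
eef_rot: [-3.142, 0.002, -0.003]
force: [-5.2, -0.1, 3.7]
grip_width: 0.0238
grip_force: 10.0
```

step_arm(deltas=[{"dp":[0,0,0],"twist":0},{"dp":[0,0,0],"twist":0},{"dp":[0,0,0],"twist":0},{"dp":[0,0,0],"twist":0},{"dp":[0,0,0],"twist":0},{"dp":[0,0,0],"twist":0}], gripper=0)

```text
time_s: 26.4
ee_pos: [0.6183, 0.1361, 0.2177]
eef_rot: [-3.142, 0.0, -0.003]
force: [0.1, 0.2, 0.5]
grip_width: 0.0472
grip_force: 0.0
```

step_arm(deltas=[{"dp":[0,0,-0.2],"twist":0},{"dp":[0,0,-0.5],"twist":0},{"dp":[0,0,-0.7],"twist":0},{"dp":[0,0,-0.7],"twist":0},{"dp":[-0.8,0,-0.3],"twist":0},{"dp":[-0.9,0,0],"twist":0},{"dp":[-0.9,0,0],"twist":0},{"dp":[-0.9,0,0],"twist":0},{"dp":[-0.9,0,0],"twist":0},{"dp":[-0.5,0,0],"twist":0},{"dp":[0,0,0],"twist":0},{"dp":[0,0,0],"twist":0}])

```text
time_s: 27.6
ee_pos: [0.4227, 0.1368, 0.3145]
eef_rot: [-3.141, -0.002, -0.003]
force: [0.8, 0.8, 0.2]
grip_width: 0.0469
grip_force: 0.0
```

```bash
python3 - <<'E'
from h import *
to(.42,.136,.3)
im,d,W,H=snap("top")
y=(H[...,0]>20)&(H[...,0]<35)&(H[...,1]>150)&(H[...,2]>120)&(np.hypot(W[...,0]-.617,W[...,1]-.132)<.06)&(W[...,2]>.235)
v,u=np.where(y);print("yel",y.sum(),W[y].mean(0),px("top",u.mean(),v.mean(),.255))
a=im[130:185,170:245,::-1];S=snap("side")[0]
b=S[110:190,200:300,::-1]
cv2.imwrite("pics/e1.png",np.hstack([cv2.resize(a,(400,300),interpolation=cv2.INTER_CUBIC),cv2.resize(b,(400,300),interpolation=cv2.INTER_CUBIC)]))
E
```

```text
t 27.6 at [0.4227 0.1368 0.3145] rpy [-3.141e+00 -2.000e-03 -3.000e-03] units [-0.066  0.02   0.364] twist 0 F [0.83 0.83 0.2 ] w 0.0469 0.0 q [ 0.23 -0.01  1.62 -0.    1.53  1.8 ]
yel 71 [0.61575697 0.13641983 0.25176395] [0.61494394 0.13615335 0.255     ]
```

View pics/e1.png

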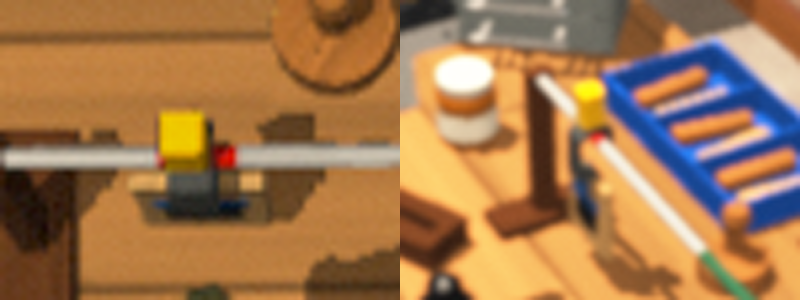

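The board hangs upright with its hook on the red band (top crop: red spans columns 158–237, strap at about 192). Measured y is 0.136 against the mark at 0.132, well inside the 12 mm allowed.

step_arm(deltas=[{"dp":[0,0,0],"twist":0},{"dp":[0,0,0],"twist":0},{"dp":[0,0,0],"twist":0},{"dp":[0,0,0],"twist":0},{"dp":[0,0,0],"twist":0},{"dp":[0,0,0],"twist":0},{"dp":[0,0,0],"twist":0},{"dp":[0,0,0],"twist":0}])

```text
time_s: 28.5
ee_pos: [0.4223, 0.1367, 0.3137]
eef_rot: [-3.142, -0.0, -0.003]
force: [-1.1, -0.6, 0.6]
grip_width: 0.0473
grip_force: 0.0
```

```bash
python3 -c "
from station import ctrl
print(ctrl.hand_in())"
```

```text
the job is handed in; nothing more can be done
None
```

The job is handed in at about 28.5 s, with no verdict returned: the copper spool is fully down on the empty spindle, and the order board hangs released on the red mark, about 4 mm from its middle by the top camera.

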